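# Open the bonding press and take out the glued power bank

### The job

The glue on the power bank in the little screw press has set. Wind its handwheel up, counter-clockwise, as far as it goes; the press is not bolted down, so let your hand rise with the wheel without leaning on it, and ease up at the stop so that you neither drag nor tip the press. Then draw the power bank out without knocking it against the platen, lay it gently flat in the empty tray, and let go, leaving the press fully open and the other things on the bench where they are.

Things in the scene. Friction and masses are not known exactly. Their poses are not given: they have to be found in the camera images.
- press: Grey iron bonding press, 6 kg, standing on four feet, not bolted down: a sideways push of some 20 N on the wheel tips or slides it. Origin: middle of its underside; x away from its open near side, z up. Base plate 150 (x) x 180 (y) mm, top 16 mm up; two 18 mm columns at y = +-66 mm; crosshead 50 x 170 mm, 100 to 130 mm up. Two strips 6 mm high, 63 mm apart, guide the power bank along x; a stop 10 mm high at x = 29 mm.
- hub (a point): Top of the hub of the bright spoked handwheel on top of the press's screw, on its vertical axis. Turning counter-clockwise seen from above raises wheel, screw and platen together by 10 mm a turn, 1.4 to 2.2 turns from the start to a hard stop; it takes 3 to 7 N at the handle and stays where it is left.
- handle_mid (a point): Middle of the black upright handle, a 20 mm cylinder 34 mm tall (17 mm above and below this point), that spins freely on its pin on the handwheel's rim, 42 mm from the axis. The top of the rim lies 20 mm below this point; the hub's top stands 13 mm below this point. It goes round and rises with the wheel.
- wheel: The handwheel with screw and handle. Origin on the axis at the underside of the platen's pad; its x axis points to the handle. The rim's middle plane lies 112 mm above this origin.
- platen: Pressing plate at the lower end of the screw, 84 (x) x 60 (y) mm and 13 mm thick with its rubber pad; origin: middle of its underside. It does not turn, only rises with the screw. At the start it is 1 to 9 mm above the power bank, fully open more than 20 mm.
- powerbank_mid (a point): Centre (half-way up) of the off-white power bank, a rounded box 136 (x) x 58 (y) x 23 (z) mm, 0.2 to 0.35 kg, loose, lying on the press's base plate under the platen with its length along x. Its near (-x) end stands 109 to 119 mm out from the press's axis towards the robot, beyond the base plate's near edge, which lies 75 mm from the axis.
- powerbank: The same power bank; origin: middle of its underside; z is up, x along its length.
- tray_in (a point): Middle of the inner floor of the empty grey tray, which is fixed to the bench; floor 4 mm above the bench. x along its length. 232 (x) x 152 (y) mm inside, walls 4 mm thick and 16 mm high above the bench.
- tray: The same tray; origin: middle of its underside.
- opened_bank: Bystander: opened cream power bank shell with cell and green board, 130 x 66 x 18 mm; origin: middle of its underside. Leave it alone.
- multimeter: Bystander: dark multimeter lying flat, 150 x 75 x 43 mm; origin: middle of its underside. Leave it alone.
- screwdriver: Bystander: screwdriver 150 mm long lying along its x; origin: under its middle. Leave it alone.
- solder_reel: Bystander: white solder reel standing on its flange, 54 mm across, 40 mm high; origin: middle of its underside. Leave it alone.
- flux_jar: Bystander: small amber jar, 48 mm across, 42 mm high; origin: middle of its underside. Leave it alone.
- tweezers: Bystander: steel tweezers 125 mm long lying along their x, 8 mm high; origin: middle of their underside. Leave it alone.
There are look-alikes about, which are no part of the job. Leave any yellow look-alike of the powerbank alone.

How it is judged:
On the way, in this order (a step that is already met when the one before it is completed fails the run):
1. the handwheel is wound up to its stop (z of hub in the frame of press above 0.1874 m), for 0.2 s.
2. the power bank lies flat in the tray (x of powerbank_mid in the frame of tray_in between -0.09 and 0.09 m and y of powerbank_mid in the frame of tray_in between -0.05 and 0.05 m and z of powerbank_mid in the frame of tray_in below 0.0145 m and angle between powerbank_mid's own z axis and vertical below 0.06 rad), for 0.2 s.
At the end, for the whole second after the job is handed in: The handwheel is within 0.6 mm of its highest position (about 20 degrees short of the stop); the power bank lies flat (within 0.06 rad) on the floor of the tray, inside its walls (centre within 90 mm of the tray's centre along it and 50 mm across it), at rest and released (all of step 2 and z of hub in the frame of press above 0.1874 m and linear speed of powerbank below 0.02 m/s); the robot touches nothing.
It fails at once if the press is dragged, lifted or tipped: its base moves more than 6 mm or tilts more than 0.05 rad (distance of press from where it was at the start of the episode above 0.006 m or angle between press's own z axis and vertical above 0.05 rad).
It fails at once if the press is leaned on: over 100 N between it and the bench (60 N of that is its own weight) (contact force between press and table above 100 N).
It fails at once if the power bank is knocked against the platen (more than 12 N) (contact force between powerbank and platen above 12 N).
It fails at once if the power bank is dropped or banged into the tray: faster than 0.4 m/s (a fall of 8 mm) within 30 mm of its floor (horizontal distance between powerbank_mid and tray_in below 0.1 m and z of powerbank_mid in the frame of tray_in below 0.03 m and linear speed of powerbank above 0.4 m/s).
It fails at once if one of the bystanders (opened power bank, multimeter, screwdriver, solder reel, flux jar, tweezers) is moved by more than 25 mm (distance of any of opened_bank, multimeter, screwdriver, solder_reel, flux_jar, tweezers from where it was at the start of the episode above 0.025 m).
It also fails if it takes over 72 s, if anything falls off the work surface, if the arm or the gripper's body presses on something with over 40 N, if the wrist force passes 120 N, or if a joint passes its speed limit or range.

### The arm

A 7-joint arm with a two-finger parallel gripper is mounted at the origin on the work surface. World frame = base frame: x ahead of the robot, y to its left, z up, the work surface at z = 0. Lengths are in m, angles in rad, forces in N, time in s.
With the tool pointing down it reaches from about 0.425 to 0.875 m from the base axis. Payload 8.4 kg.
Tool frame: the origin (TCP) lies at the very end of the fingers, on their centre line; the grasp point (between the pads) lies 19 mm behind it; z points along the fingers, y is the line along which they close (so a half turn about z gives the same grasp; the last joint's range is limited). The gripper opens to 85 mm and grips with 20 to 120 N. Pads are 22 mm wide; open, the fingers measure 114 mm over their backs; the gripper's body (76 mm by 85 mm) begins 54 mm behind the grasp point. The pads swing forward as they close: fully open they stand 13 mm farther back than shut.
Start: joints at [1.208, 0.333, 0.04, 1.465, -0.013, 1.343, -0.059], TCP at [0.169, -0.627, 0.231] pointing down, gripper open.
Joint ranges: [-2.58, 2.58], [-0.38, 2.09], [-1.3, 1.39], [0.25, 2.4], [-1.5, 4.64], [0.08, 2.09], [-2.65, 2.65]. Speed limits (rad/s): [2.22, 2.22, 2.79, 2.79, 3.14, 3.14, 3.14].

### API

Orientations are given as a unit quaternion [w, x, y, z].
In Python, from plant import observe, camera, close_job gives the robot as it stands. The module is installed in compiled form; this text tells all that it offers.
- The arm moves only by the tool arm_command, never from a script. Its argument "plan" is a list of rows, each an object of numbers: "rx", "ry", "rz": the turn, a rotation vector about the world's x, y, z in degrees; "x", "y", "z": the shift along the world's x, y, z in mm; "jaw": the opening, from 0 (shut) to 1 (fully open). In form: [{"rx": .., "ry": .., "rz": .., "x": .., "y": .., "z": .., "jaw": ..}, ...]. A call has 1 to 10 rows; each row shifts and turns the commanded pose from where the row before left it; what a row does not reach is not made up. A row lasts 1/12 s, in which the tool goes at most 41.7 mm and 7.16 degrees, less where a joint would pass 70% of its speed; a pose out of reach is approached as far as the arm can. A call with a gripper value outside its range is refused whole. The fingers move at their own pace and stop on an object; "squeeze" is the grip in N (left out, the last holds). Time passes only in rows, so rows that do not move let the fingers close. It gives the time, the measured TCP pose, the force, the opening and the grip force at its end, in the units of the state.
- observe(): the state, without advancing time (a new reading comes with each control period).
- camera(name): name is "scene" or "top"; returns a dict with "pixels" (400x640x3 uint8, red, green, blue), "fx", "fy", "cx", "cy" (pixels), "view" (4x4, takes a point from world to camera coordinates). Camera axes: x right, y up, looking along -z (the intrinsics and any distortion apply to the point x, -y, -z); pixel columns grow to the right and rows downward; lengths in m; the calibration is good to about 2 mm. A picture is of the moment at which its call begins. There is no depth.
- close_job(): hands the job in; it is judged then, once.
The state is a dict: "time_s": time; "qpos": joint angles; "qvel": joint speeds; "tau": joint torques, N m; "tcp_pos": TCP position; "eef_rot": TCP orientation; "ft_force": force on the tool from outside, world axes, zero at the start; "moment": the same for the moment, N m; "grip_width": finger opening in m; "grasp_force": force on a finger pad.
Only numpy, scipy, OpenCV 4.12 (cv2) and the standard library are available. Lean on these libraries where they do the work, as an engineer would, in place of code of your own. Each camera call takes 0.05 s, during which the arm holds its last target. There are 200 camera calls.

## Working session

There is one attempt and no reset: what is moved stays moved. The work goes in short steps, Python scripts to look and compute and a tool call to move; the robot and the scene stay as the last step left them, time stands still between calls to the robot, and variables do not carry over. Pictures are saved under pics/ and viewed, at most 10 in all, crops included, and the job is handed in when it is done.

Besides the shell and the picture viewer there is one more tool, called after "Call:" as name(argument=value, ...) on one line, values as JSON. arm_command: Moves the arm, as the interface text tells. Its arguments: {"type":"object","properties":{"plan":{"type":"array"},"squeeze":{"type":"number"}},"required":["plan"]}

```bash
mkdir -p pics
cat > h.py <<'E'
import numpy as np, cv2
from plant import observe, camera, close_job
def ray(c,u,v):
    V=np.array(c["view"]);R=V[:3,:3];o=-R.T@V[:3,3]
    d=R.T@np.array([(u-c["cx"])/c["fx"],-(v-c["cy"])/c["fy"],-1.]);return o,d
def onz(c,u,v,z):
    o,d=ray(c,u,v);return o+d*(z-o[2])/d[2]
def proj(c,p):
    V=np.array(c["view"]);q=V[:3,:3]@np.array(p)+V[:3,3]
    return c["cx"]+c["fx"]*q[0]/-q[2],c["cy"]-c["fy"]*q[1]/-q[2]
def tri(c1,p1,c2,p2):
    o,d=ray(c1,*p1);a,e=ray(c2,*p2)
    s=np.linalg.lstsq(np.c_[d,-e],a-o,rcond=None)[0]
    P,Q=o+d*s[0],a+e*s[1];return (P+Q)/2,np.linalg.norm(P-Q)
def save(c,n,crop=None,k=1):
    im=c["pixels"][...,::-1]
    if crop: x0,y0,x1,y1=crop;im=im[y0:y1,x0:x1]
    cv2.imwrite("pics/"+n,cv2.resize(im,None,fx=k,fy=k,interpolation=cv2.INTER_CUBIC))
E
python3 - <<'E'
from h import *
for n in("scene","top"):
    c=camera(n);save(c,n+"0.png");print(n,{k:c[k] for k in c if k not in("pixels",)})
print(observe())
E
```

```text
scene {'fx': 373.75194091816985, 'fy': 373.75194091816985, 'cx': 323.6860333164621, 'cy': 203.59722600011395, 'view': array([[ 0.05658461,  0.99817336,  0.0211688 , -0.03866138],
       [-0.61200104,  0.01792539,  0.79065378,  0.18682691],
       [ 0.78883009, -0.05769416,  0.61189744, -1.404069  ],
       [ 0.        ,  0.        ,  0.        ,  1.        ]])}
top {'fx': 448.86083491199895, 'fy': 448.86083491199895, 'cx': 323.06299046587793, 'cy': 203.30933852340823, 'view': array([[ 2.43060531e-02, -9.99703658e-01,  1.34633960e-03,
        -8.85366339e-03],
       [ 9.95839123e-01,  2.43303652e-02,  8.78206953e-02,
        -4.89117533e-01],
       [-8.78274272e-02, -7.93836838e-04,  9.96135389e-01,
        -1.26193501e+00],
       [ 0.00000000e+00,  0.00000000e+00,  0.00000000e+00,
         1.00000000e+00]])}
{'time_s': 0.1, 'qpos': array([ 1.2078175 ,  0.33388266,  0.03986095,  1.46618036, -0.01338401,
        1.34330508, -0.05853179]), 'qvel': array([-1.41081495e-03, -1.77497198e-03,  7.56901975e-04, -3.65016721e-03,
       -1.55249950e-03,  1.23480686e-03,  5.18856446e-05]), 'tau': array([ 4.53096087e-03, -6.60013103e+01,  1.36994641e+00, -4.06477082e+01,
        1.68796408e-02,  8.78682069e-03,  1.03831132e-04]), 'tcp_pos': array([ 0.16934433, -0.62712352,  0.23048383]), 'eef_rot': array([-7.38768172e-04,  9.91317017e-01,  1.31491449e-01, -1.55278813e-04]), 'ft_force': array([-0.28297092, -1.31104817, -0.32395636]), 'moment': array([ 0.05706154, -0.01605477, -0.02534623]), 'grasp_force': 0.0, 'grip_width': 0.08522669375110209}
```

View pics/scene0.png

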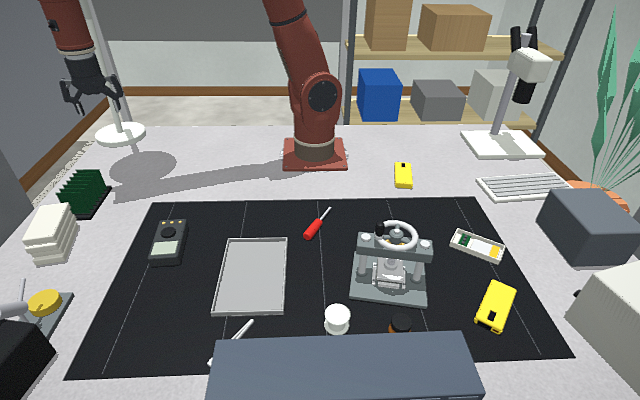

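View pics/top0.png

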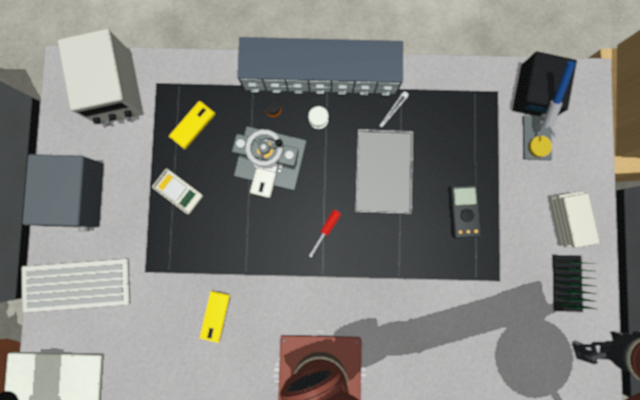

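The press is at about (268,155) in the top view. Its off-white bank's near end is at (262,182), the wheel hub at (265,149) and the black handle at about (279,143). The empty tray is at (384,171). In the scene view the handle is at (380,230). Power bank candidates:
- The off-white one under the platen at (262,182) fits, because it is in the press.
- Yellow ones at (192,124) and (215,316) are look-alikes.
- The opened shell at (177,190) is a bystander.

I'll confirm with an enlarged crop.

Run:
```python
from h import *
t=camera("top");s=camera("scene")
a=t["pixels"][115:205,220:320][...,::-1];b=s["pixels"][210:310,340:440][...,::-1]
cv2.imwrite("pics/crop.png",np.hstack([cv2.resize(a,(400,360),interpolation=2),cv2.resize(b,(400,400),interpolation=2)[:360]]))
for n,uv,z in[("hub",(265,149),.17),("handle",(279,143),.19),("bankend",(262,182),.039)]:print(n,onz(t,*uv,z))
g=cv2.cvtColor(t["pixels"],cv2.COLOR_RGB2HSV)
# tray
m=((g[...,1]<40)&(g[...,2]>110)).astype(np.uint8);m[:, :340]=0;m[:,430:]=0;m[:115]=0;m[225:]=0
c=max(cv2.findContours(m,0,2)[0],key=cv2.contourArea);r=cv2.minAreaRect(c);print("tray",r,[onz(t,*p,.016) for p in cv2.boxPoints(r)],onz(t,*r[0],.016))
# bank near end: white
m=((g[...,1]<60)&(g[...,2]>190)).astype(np.uint8);m[:, :240]=0;m[:,290:]=0;m[:165]=0;m[210:]=0
c=max(cv2.findContours(m,0,2)[0],key=cv2.contourArea);r=cv2.minAreaRect(c);print("bank",r,[onz(t,*p,.039) for p in cv2.boxPoints(r)])
```

```text
hub [0.61168369 0.15458757 0.17      ]
handle [0.62367007 0.11728202 0.19      ]
bankend [0.54398016 0.17738055 0.039     ]
tray ((384.1060485839844, 171.21310424804688), (56.19657516479492, 83.34373474121094), 1.8476102352142334) [array([ 0.46700531, -0.08815387,  0.016     ]), array([ 0.71049099, -0.09157513,  0.016     ]), array([ 0.70914802, -0.25532108,  0.016     ]), array([ 0.46572967, -0.24922486,  0.016     ])] [ 0.58709064 -0.17105676  0.016     ]
bank ((263.1531677246094, 179.6958465576172), (21.143667221069336, 31.341276168823242), 10.784297943115234) [array([0.51150918, 0.21058431, 0.039     ]), array([0.59989278, 0.19732342, 0.039     ]), array([0.5899749 , 0.13792804, 0.039     ]), array([0.50171472, 0.15154006, 0.039     ])]
```

View pics/crop.png

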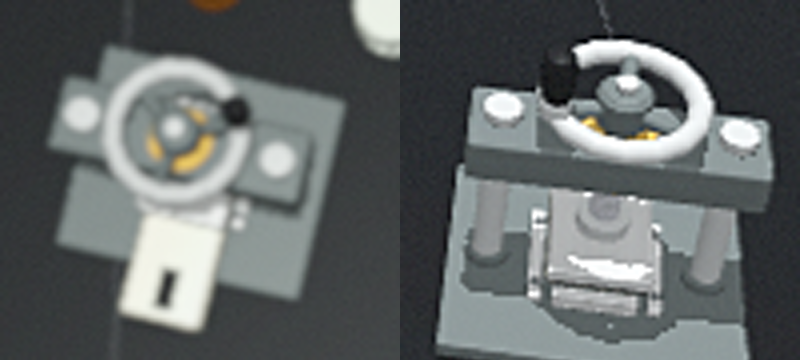

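The crop confirms the off-white bank in the press (near end at top px ≈ (262,182)). The black handle top is at about (279,142.5) in the top view and its middle at (379.3,229.5) in the scene view. The hub is at about (263.8,146.8) top and (397,230.8) scene. Next I'll triangulate these.

Run:
```python
from h import *
t=camera("top");s=camera("scene")
f=lambda x,y:(220+x/4-.375,115+y/4-.375)
g=lambda x,y:(340+(x-400)/4-.375,210+y/4-.375)
print("hub",tri(t,f(175,127),s,g(628,83)))
print("handle top",tri(t,f(236,108),s,g(560,52)))
a,da=tri(t,f(82,112),s,g(740,132));b,db=tri(t,f(278,160),s,g(502,106));print(a,da,b,db)
d=a-b;print("yaw",np.degrees(np.arctan2(-d[0],d[1])),(a+b)/2)
```

```text
hub (array([0.6196059 , 0.1603915 , 0.16501192]), np.float64(0.0014457018373831472))
handle top (array([0.62624709, 0.11831501, 0.19437176]), np.float64(0.0008729877054368296))
[0.63354128 0.22485227 0.13908209] 0.0003360810442394168 [0.60524681 0.09549523 0.13662188] 0.0005592011531871125
yaw -12.338078416649159 [0.61939405 0.16017375 0.13785199]
```

Call:
arm_command(plan=[{"x": 20,"y": 34,"z": 6,"rz": -6},{"x": 20,"y": 34,"z": 6,"rz": -6},{"x": 20,"y": 34,"z": 6,"rz": -6},{"x": 20,"y": 34,"z": 6,"rz": -6},{"x": 20,"y": 34,"z": 6,"rz": -3},{"x": 20,"y": 34,"z": 6},{"x": 20,"y": 34,"z": 6},{"x": 20,"y": 34,"z": 6},{"x": 20,"y": 34,"z": 6},{"x": 20,"y": 34,"z": 6}])

```text
invalid input
```

Call:
arm_command(plan=[{"rx": 0,"ry": 0,"rz": -6,"x": 20,"y": 34,"z": 6,"jaw": 1},{"rx": 0,"ry": 0,"rz": -6,"x": 20,"y": 34,"z": 6,"jaw": 1},{"rx": 0,"ry": 0,"rz": -6,"x": 20,"y": 34,"z": 6,"jaw": 1},{"rx": 0,"ry": 0,"rz": -6,"x": 20,"y": 34,"z": 6,"jaw": 1},{"rx": 0,"ry": 0,"rz": -3,"x": 20,"y": 34,"z": 6,"jaw": 1},{"rx": 0,"ry": 0,"rz": 0,"x": 20,"y": 34,"z": 6,"jaw": 1},{"rx": 0,"ry": 0,"rz": 0,"x": 20,"y": 34,"z": 6,"jaw": 1},{"rx": 0,"ry": 0,"rz": 0,"x": 20,"y": 34,"z": 6,"jaw": 1},{"rx": 0,"ry": 0,"rz": 0,"x": 20,"y": 34,"z": 6,"jaw": 0.6},{"rx": 0,"ry": 0,"rz": 0,"x": 20,"y": 34,"z": 6,"jaw": 0.6}], squeeze=20)

```text
time_s: 1.13
tcp_pos: [0.37, -0.2856, 0.2918]
eef_rot: [0.0, 0.995, -0.104, 0.0]
ft_force: [1.0, -0.7, -0.1]
grip_width: 0.0638
grasp_force: 0.0
```

Call:
arm_command(plan=[{"rx": 0,"ry": 0,"rz": 0,"x": 21,"y": 33,"z": 0,"jaw": 0.5},{"rx": 0,"ry": 0,"rz": 0,"x": 21,"y": 33,"z": 0,"jaw": 0.5},{"rx": 0,"ry": 0,"rz": 0,"x": 21,"y": 33,"z": 0,"jaw": 0.5},{"rx": 0,"ry": 0,"rz": 0,"x": 21,"y": 33,"z": 0,"jaw": 0.5},{"rx": 0,"ry": 0,"rz": 0,"x": 21,"y": 33,"z": 0,"jaw": 0.5},{"rx": 0,"ry": 0,"rz": 0,"x": 21,"y": 33,"z": 0,"jaw": 0.5},{"rx": 0,"ry": 0,"rz": 0,"x": 21,"y": 33,"z": 0,"jaw": 0.5},{"rx": 0,"ry": 0,"rz": 0,"x": 21,"y": 33,"z": 0,"jaw": 0.5},{"rx": 0,"ry": 0,"rz": 0,"x": 21,"y": 33,"z": 0,"jaw": 0.5},{"rx": 0,"ry": 0,"rz": 0,"x": 21,"y": 33,"z": 0,"jaw": 0.5}])

```text
time_s: 1.97
tcp_pos: [0.5802, 0.0441, 0.2915]
eef_rot: [0.0, 0.995, -0.104, 0.0]
ft_force: [1.6, -0.6, -0.2]
grip_width: 0.0429
grasp_force: 0.0
```

Call:
arm_command(plan=[{"rx": 0,"ry": 0,"rz": 0,"x": 15,"y": 25,"z": 0,"jaw": 0.5},{"rx": 0,"ry": 0,"rz": 0,"x": 15,"y": 25,"z": 0,"jaw": 0.5},{"rx": 0,"ry": 0,"rz": 0,"x": 16,"y": 24,"z": 0,"jaw": 0.5},{"rx": 0,"ry": 0,"rz": 0,"x": 0,"y": 0,"z": -20,"jaw": 0.5},{"rx": 0,"ry": 0,"rz": 0,"x": 0,"y": 0,"z": -20,"jaw": 0.5},{"rx": 0,"ry": 0,"rz": 0,"x": 0,"y": 0,"z": -20,"jaw": 0.5},{"rx": 0,"ry": 0,"rz": 0,"x": 0,"y": 0,"z": -10,"jaw": 0.5},{"rx": 0,"ry": 0,"rz": 0,"x": 0,"y": 0,"z": 0,"jaw": 0.5}])

```text
time_s: 2.63
tcp_pos: [0.6243, 0.1159, 0.2187]
eef_rot: [0.001, 0.995, -0.104, -0.002]
ft_force: [-0.2, -0.2, -1.1]
grip_width: 0.0425
grasp_force: 0.0
```

Run:
```python
from h import *
t=camera("top");s=camera("scene")
b=s["pixels"][160:290,320:460][...,::-1];a=t["pixels"][90:220,200:340][...,::-1]
cv2.imwrite("pics/c2.png",np.hstack([cv2.resize(x,None,fx=2.8,fy=2.8,interpolation=2) for x in(a,b)]))
print(observe()["tcp_pos"])
```

```text
[0.62561897 0.11643219 0.22193412]
```

View pics/c2.png

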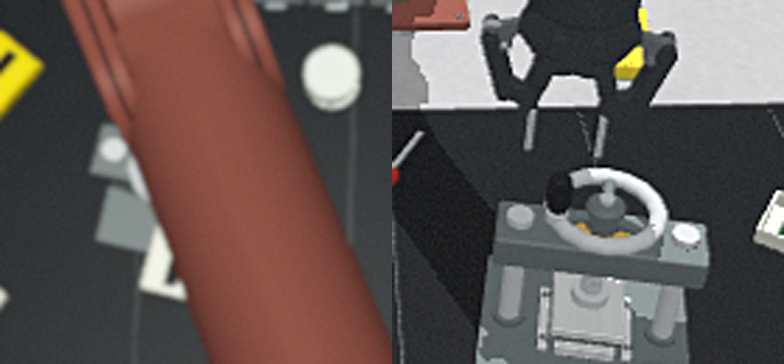

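The gripper straddles the handle axis, with the finger tips at crop px (530,150) and (600,155) and the handle at (559,192). I'll go down 50 mm and close.

Call:
arm_command(plan=[{"rx": 0,"ry": 0,"rz": 0,"x": 0,"y": 1,"z": -15,"jaw": 0.5},{"rx": 0,"ry": 0,"rz": 0,"x": 0,"y": 0,"z": -15,"jaw": 0.5},{"rx": 0,"ry": 0,"rz": 0,"x": 0,"y": 0,"z": -12,"jaw": 0.5},{"rx": 0,"ry": 0,"rz": 0,"x": 0,"y": 0,"z": -8,"jaw": 0.5},{"rx": 0,"ry": 0,"rz": 0,"x": 0,"y": 0,"z": 0,"jaw": 0.35},{"rx": 0,"ry": 0,"rz": 0,"x": 0,"y": 0,"z": 0,"jaw": 0.3},{"rx": 0,"ry": 0,"rz": 0,"x": 0,"y": 0,"z": 0,"jaw": 0.26},{"rx": 0,"ry": 0,"rz": 0,"x": 0,"y": 0,"z": 0,"jaw": 0.22},{"rx": 0,"ry": 0,"rz": 0,"x": 0,"y": 0,"z": 0,"jaw": 0.2},{"rx": 0,"ry": 0,"rz": 0,"x": 0,"y": 0,"z": 0,"jaw": 0.2}], squeeze=20)

```text
time_s: 3.57
tcp_pos: [0.6261, 0.1183, 0.1724]
eef_rot: [-0.001, 0.995, -0.103, 0.001]
ft_force: [0.3, 3.5, 4.8]
grip_width: 0.0187
grasp_force: 20.3
```

Run:
```python
import numpy as np
a=np.radians(-81+10*np.arange(0,37))
p=np.round(42*np.c_[np.cos(a),np.sin(a)]*2)/2
for i,d in enumerate(np.diff(p,axis=0)):print(i,-71+10*i,d)
```

```text
0 -71 [7. 2.]
1 -61 [7. 3.]
2 -51 [6. 4.]
3 -41 [5. 5.]
4 -31 [4.5 6. ]
5 -21 [3.  6.5]
6 -11 [2. 7.]
7 -1 [1.  7.5]
8 9 [-0.5  7. ]
9 19 [-2.  7.]
10 29 [-3.  7.]
11 39 [-4.  6.]
12 49 [-5.  5.]
13 59 [-6.   4.5]
14 69 [-6.5  3. ]
15 79 [-7.  2.]
16 89 [-7.5  1. ]
17 99 [-7.  -0.5]
18 109 [-7. -2.]
19 119 [-7. -3.]
20 129 [-6. -4.]
21 139 [-5. -5.]
22 149 [-4.5 -6. ]
23 159 [-3.  -6.5]
24 169 [-2. -7.]
25 179 [-1.  -7.5]
26 189 [ 0.5 -7. ]
27 199 [ 2. -7.]
28 209 [ 3. -7.]
29 219 [ 4. -6.]
30 229 [ 5. -5.]
31 239 [ 6.  -4.5]
32 249 [ 6.5 -3. ]
33 259 [ 7. -2.]
34 269 [ 7.5 -1. ]
35 279 [7.  0.5]
```

First a cautious 40° to see the forces.

Call:
arm_command(plan=[{"rx": 0,"ry": 0,"rz": 0,"x": 7,"y": 2,"z": 0.3,"jaw": 0.2},{"rx": 0,"ry": 0,"rz": 0,"x": 7,"y": 3,"z": 0.3,"jaw": 0.2},{"rx": 0,"ry": 0,"rz": 0,"x": 6,"y": 4,"z": 0.3,"jaw": 0.2},{"rx": 0,"ry": 0,"rz": 0,"x": 5,"y": 5,"z": 0.3,"jaw": 0.2}])

```text
time_s: 3.9
tcp_pos: [0.6499, 0.1314, 0.1733]
eef_rot: [0.001, 0.995, -0.104, -0.001]
ft_force: [-8.4, 0.1, 9.5]
grip_width: 0.0186
grasp_force: 20.7
```

Call:
arm_command(plan=[{"rx": 0,"ry": 0,"rz": 0,"x": 4.5,"y": 6,"z": 0.7,"jaw": 0.2},{"rx": 0,"ry": 0,"rz": 0,"x": 3,"y": 6.5,"z": 0.7,"jaw": 0.2},{"rx": 0,"ry": 0,"rz": 0,"x": 2,"y": 7,"z": 0.3,"jaw": 0.2},{"rx": 0,"ry": 0,"rz": 0,"x": 1,"y": 7.5,"z": 0.3,"jaw": 0.2},{"rx": 0,"ry": 0,"rz": 0,"x": -0.5,"y": 7,"z": 0.3,"jaw": 0.2},{"rx": 0,"ry": 0,"rz": 0,"x": -2,"y": 7,"z": 0.3,"jaw": 0.2}])

```text
time_s: 4.4
tcp_pos: [0.6589, 0.1698, 0.1751]
eef_rot: [0.002, 0.994, -0.105, -0.0]
ft_force: [-0.4, -6.4, 3.7]
grip_width: 0.0185
grasp_force: 20.3
```

Call:
arm_command(plan=[{"rx": 0,"ry": 0,"rz": 0,"x": -3,"y": 7,"z": 0.3,"jaw": 0.2},{"rx": 0,"ry": 0,"rz": 0,"x": -4,"y": 6,"z": 0.3,"jaw": 0.2},{"rx": 0,"ry": 0,"rz": 0,"x": -5,"y": 5,"z": 0.3,"jaw": 0.2},{"rx": 0,"ry": 0,"rz": 0,"x": -6,"y": 4.5,"z": 0.3,"jaw": 0.2},{"rx": 0,"ry": 0,"rz": 0,"x": -6.5,"y": 3,"z": 0.3,"jaw": 0.2},{"rx": 0,"ry": 0,"rz": 0,"x": -7,"y": 2,"z": 0.3,"jaw": 0.2},{"rx": 0,"ry": 0,"rz": 0,"x": -7.5,"y": 1,"z": 0.3,"jaw": 0.2},{"rx": 0,"ry": 0,"rz": 0,"x": -7,"y": -0.5,"z": 0.3,"jaw": 0.2}])

```text
time_s: 5.07
tcp_pos: [0.6134, 0.2012, 0.1776]
eef_rot: [-0.001, 0.995, -0.103, 0.001]
ft_force: [5.2, 4.1, -3.6]
grip_width: 0.0187
grasp_force: 19.8
```

Call:
arm_command(plan=[{"rx": 0,"ry": 0,"rz": 0,"x": -7,"y": -2,"z": 0.2,"jaw": 0.2},{"rx": 0,"ry": 0,"rz": 0,"x": -7,"y": -3,"z": 0.3,"jaw": 0.2},{"rx": 0,"ry": 0,"rz": 0,"x": -6,"y": -4,"z": 0.2,"jaw": 0.2},{"rx": 0,"ry": 0,"rz": 0,"x": -5,"y": -5,"z": 0.3,"jaw": 0.2},{"rx": 0,"ry": 0,"rz": 0,"x": -4.5,"y": -6,"z": 0.2,"jaw": 0.2},{"rx": 0,"ry": 0,"rz": 0,"x": -3,"y": -6.5,"z": 0.3,"jaw": 0.2},{"rx": 0,"ry": 0,"rz": 0,"x": -2,"y": -7,"z": 0.2,"jaw": 0.2},{"rx": 0,"ry": 0,"rz": 0,"x": -1,"y": -7.5,"z": 0.3,"jaw": 0.2}])

```text
time_s: 5.73
tcp_pos: [0.5761, 0.1615, 0.1798]
eef_rot: [-0.001, 0.995, -0.102, -0.0]
ft_force: [-2.2, 6.2, 0.5]
grip_width: 0.019
grasp_force: 20.1
```

Call:
arm_command(plan=[{"rx": 0,"ry": 0,"rz": 0,"x": 0.5,"y": -7,"z": 0.3,"jaw": 0.2},{"rx": 0,"ry": 0,"rz": 0,"x": 2,"y": -7,"z": 0.3,"jaw": 0.2},{"rx": 0,"ry": 0,"rz": 0,"x": 3,"y": -7,"z": 0.3,"jaw": 0.2},{"rx": 0,"ry": 0,"rz": 0,"x": 4,"y": -6,"z": 0.3,"jaw": 0.2},{"rx": 0,"ry": 0,"rz": 0,"x": 5,"y": -5,"z": 0.3,"jaw": 0.2},{"rx": 0,"ry": 0,"rz": 0,"x": 6,"y": -4.5,"z": 0.3,"jaw": 0.2},{"rx": 0,"ry": 0,"rz": 0,"x": 6.5,"y": -3,"z": 0.3,"jaw": 0.2},{"rx": 0,"ry": 0,"rz": 0,"x": 7,"y": -2,"z": 0.3,"jaw": 0.2},{"rx": 0,"ry": 0,"rz": 0,"x": 7.5,"y": -1,"z": 0.3,"jaw": 0.2},{"rx": 0,"ry": 0,"rz": 0,"x": 7,"y": 0.5,"z": 0.3,"jaw": 0.2}])

```text
time_s: 6.57
tcp_pos: [0.6246, 0.118, 0.1824]
eef_rot: [0.0, 0.995, -0.103, -0.001]
ft_force: [-7.2, 2.9, 3.0]
grip_width: 0.0187
grasp_force: 20.3
```

Call:
arm_command(plan=[{"rx": 0,"ry": 0,"rz": 0,"x": 7,"y": 2,"z": 0.3,"jaw": 0.2},{"rx": 0,"ry": 0,"rz": 0,"x": 7,"y": 3,"z": 0.3,"jaw": 0.2},{"rx": 0,"ry": 0,"rz": 0,"x": 6,"y": 4,"z": 0.3,"jaw": 0.2},{"rx": 0,"ry": 0,"rz": 0,"x": 5,"y": 5,"z": 0.3,"jaw": 0.2},{"rx": 0,"ry": 0,"rz": 0,"x": 4.5,"y": 6,"z": 0.3,"jaw": 0.2},{"rx": 0,"ry": 0,"rz": 0,"x": 3,"y": 6.5,"z": 0.3,"jaw": 0.2},{"rx": 0,"ry": 0,"rz": 0,"x": 2,"y": 7,"z": 0.3,"jaw": 0.2},{"rx": 0,"ry": 0,"rz": 0,"x": 1,"y": 7.5,"z": 0.3,"jaw": 0.2},{"rx": 0,"ry": 0,"rz": 0,"x": -0.5,"y": 7,"z": 0.3,"jaw": 0.2},{"rx": 0,"ry": 0,"rz": 0,"x": -2,"y": 7,"z": 0.3,"jaw": 0.2}])

```text
time_s: 7.4
tcp_pos: [0.6588, 0.1696, 0.1852]
eef_rot: [0.002, 0.994, -0.105, -0.0]
ft_force: [0.2, -6.2, 1.7]
grip_width: 0.0182
grasp_force: 20.3
```

Run:
```python
from h import *
s=camera("scene");o=observe();print(o["tcp_pos"],o["ft_force"])
save(s,"c3.png",(340,180,460,270),5)
```

```text
[0.65827186 0.17178887 0.18526354] [-0.90403164 -3.45181354 -0.85682539]
```

View pics/c3.png

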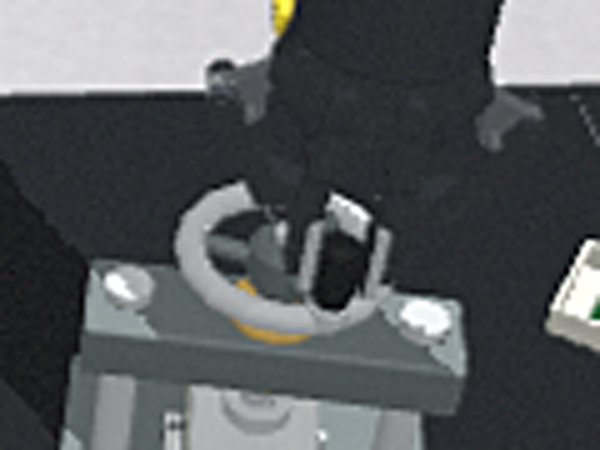

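The handle is held between the pads at crop px (340,265) and the press hasn't shifted. Continuing.

Call:
arm_command(plan=[{"rx": 0,"ry": 0,"rz": 0,"x": -3,"y": 7,"z": 0.3,"jaw": 0.2},{"rx": 0,"ry": 0,"rz": 0,"x": -4,"y": 6,"z": 0.3,"jaw": 0.2},{"rx": 0,"ry": 0,"rz": 0,"x": -5,"y": 5,"z": 0.3,"jaw": 0.2},{"rx": 0,"ry": 0,"rz": 0,"x": -6,"y": 4.5,"z": 0.3,"jaw": 0.2}])

```text
time_s: 7.78
tcp_pos: [0.6422, 0.1936, 0.1865]
eef_rot: [0.0, 0.995, -0.105, 0.001]
ft_force: [7.6, -0.7, -4.5]
grip_width: 0.0187
grasp_force: 19.8
```

Call:
arm_command(plan=[{"rx": 0,"ry": 0,"rz": 0,"x": -6.5,"y": 3,"z": 0.3,"jaw": 0.2},{"rx": 0,"ry": 0,"rz": 0,"x": -7,"y": 2,"z": 0.3,"jaw": 0.2},{"rx": 0,"ry": 0,"rz": 0,"x": -7.5,"y": 1,"z": 0.3,"jaw": 0.2},{"rx": 0,"ry": 0,"rz": 0,"x": -7,"y": -0.5,"z": 0.3,"jaw": 0.2}])

```text
time_s: 8.12
tcp_pos: [0.6132, 0.2012, 0.1877]
eef_rot: [-0.001, 0.995, -0.103, 0.001]
ft_force: [5.5, 3.3, -4.0]
grip_width: 0.0191
grasp_force: 19.8
```

Call:
arm_command(plan=[{"rx": 0,"ry": 0,"rz": 0,"x": -7,"y": -2,"z": 0.2,"jaw": 0.2},{"rx": 0,"ry": 0,"rz": 0,"x": -7,"y": -3,"z": 0.3,"jaw": 0.2},{"rx": 0,"ry": 0,"rz": 0,"x": -6,"y": -4,"z": 0.2,"jaw": 0.2},{"rx": 0,"ry": 0,"rz": 0,"x": -5,"y": -5,"z": 0.2,"jaw": 0.2}])

```text
time_s: 8.45
tcp_pos: [0.5873, 0.1882, 0.1887]
eef_rot: [-0.001, 0.995, -0.103, 0.0]
ft_force: [2.7, 7.2, -3.1]
grip_width: 0.0185
grasp_force: 20.0
```

Call:
arm_command(plan=[{"rx": 0,"ry": 0,"rz": 0,"x": -4.5,"y": -6,"z": 0.2,"jaw": 0.2},{"rx": 0,"ry": 0,"rz": 0,"x": -3,"y": -6.5,"z": 0.3,"jaw": 0.2},{"rx": 0,"ry": 0,"rz": 0,"x": -2,"y": -7,"z": 0.2,"jaw": 0.2},{"rx": 0,"ry": 0,"rz": 0,"x": -1,"y": -7.5,"z": 0.3,"jaw": 0.2}])

```text
time_s: 8.78
tcp_pos: [0.5761, 0.1615, 0.1898]
eef_rot: [-0.001, 0.995, -0.102, -0.001]
ft_force: [-0.8, 7.0, -1.0]
grip_width: 0.0186
grasp_force: 20.1
```

Call:
arm_command(plan=[{"rx": 0,"ry": 0,"rz": 0,"x": 0,"y": -3.5,"z": 0.1,"jaw": 0.2},{"rx": 0,"ry": 0,"rz": 0,"x": 0.5,"y": -3.5,"z": 0.2,"jaw": 0.2},{"rx": 0,"ry": 0,"rz": 0,"x": 1,"y": -3.5,"z": 0.1,"jaw": 0.2},{"rx": 0,"ry": 0,"rz": 0,"x": 1,"y": -3.5,"z": 0.2,"jaw": 0.2}])

```text
time_s: 9.12
tcp_pos: [0.5782, 0.147, 0.1903]
eef_rot: [-0.001, 0.995, -0.103, -0.001]
ft_force: [-4.2, 4.6, 0.6]
grip_width: 0.0185
grasp_force: 20.4
```

Call:
arm_command(plan=[{"rx": 0,"ry": 0,"rz": 0,"x": 1.5,"y": -3.5,"z": 0.1,"jaw": 0.2},{"rx": 0,"ry": 0,"rz": 0,"x": 1.5,"y": -3.5,"z": 0.2,"jaw": 0.2},{"rx": 0,"ry": 0,"rz": 0,"x": 2,"y": -3,"z": 0.1,"jaw": 0.2},{"rx": 0,"ry": 0,"rz": 0,"x": 2,"y": -3,"z": 0.2,"jaw": 0.2}])

```text
time_s: 9.45
tcp_pos: [0.5853, 0.1335, 0.1909]
eef_rot: [-0.0, 0.995, -0.103, -0.001]
ft_force: [-4.6, 2.8, 2.0]
grip_width: 0.0188
grasp_force: 20.4
```

Call:
arm_command(plan=[{"rx": 0,"ry": 0,"rz": 0,"x": 2.5,"y": -2.5,"z": 0.1,"jaw": 0.2},{"rx": 0,"ry": 0,"rz": 0,"x": 2.5,"y": -2.5,"z": 0.2,"jaw": 0.2},{"rx": 0,"ry": 0,"rz": 0,"x": 3,"y": -2.5,"z": 0.1,"jaw": 0.2},{"rx": 0,"ry": 0,"rz": 0,"x": 3,"y": -2,"z": 0.2,"jaw": 0.2}])

```text
time_s: 9.78
tcp_pos: [0.5964, 0.1238, 0.1914]
eef_rot: [-0.0, 0.995, -0.103, -0.001]
ft_force: [-4.5, 2.2, 1.4]
grip_width: 0.0186
grasp_force: 20.4
```

Call:
arm_command(plan=[{"rx": 0,"ry": 0,"rz": 0,"x": 3,"y": -1.5,"z": 0.1,"jaw": 0.2},{"rx": 0,"ry": 0,"rz": 0,"x": 3.5,"y": -1.5,"z": 0.2,"jaw": 0.2},{"rx": 0,"ry": 0,"rz": 0,"x": 3.5,"y": -1,"z": 0.1,"jaw": 0.2}])

```text
time_s: 10.03
tcp_pos: [0.6065, 0.1194, 0.1918]
eef_rot: [0.0, 0.995, -0.103, -0.001]
ft_force: [-5.6, 0.9, 2.9]
grip_width: 0.0191
grasp_force: 20.5
```

Call:
arm_command(plan=[{"rx": 0,"ry": 0,"rz": 0,"x": 3.5,"y": -1,"z": 0.1,"jaw": 0.2},{"rx": 0,"ry": 0,"rz": 0,"x": 3.5,"y": -0.5,"z": 0.2,"jaw": 0.2},{"rx": 0,"ry": 0,"rz": 0,"x": 4,"y": -0.5,"z": 0.1,"jaw": 0.2}])

```text
time_s: 10.28
tcp_pos: [0.6173, 0.1176, 0.1922]
eef_rot: [0.0, 0.995, -0.103, -0.001]
ft_force: [-6.6, 2.2, 1.3]
grip_width: 0.0185
grasp_force: 20.4
```

Call:
arm_command(plan=[{"rx": 0,"ry": 0,"rz": 0,"x": 3.5,"y": 0,"z": 0.1,"jaw": 0.2},{"rx": 0,"ry": 0,"rz": 0,"x": 3.5,"y": 0.5,"z": 0.2,"jaw": 0.2},{"rx": 0,"ry": 0,"rz": 0,"x": 3.5,"y": 1,"z": 0.1,"jaw": 0.2}])

```text
time_s: 10.53
tcp_pos: [0.6279, 0.1188, 0.1925]
eef_rot: [0.0, 0.995, -0.103, -0.001]
ft_force: [-6.1, 0.6, 3.3]
grip_width: 0.0187
grasp_force: 20.5
```

Call:
arm_command(plan=[{"rx": 0,"ry": 0,"rz": 0,"x": 3.5,"y": 1,"z": 0.1,"jaw": 0.2},{"rx": 0,"ry": 0,"rz": 0,"x": 3.5,"y": 1.5,"z": 0.2,"jaw": 0.2}])

```text
time_s: 10.7
tcp_pos: [0.6349, 0.1211, 0.1928]
eef_rot: [0.0, 0.995, -0.103, -0.001]
ft_force: [-6.4, 0.6, 2.1]
grip_width: 0.0187
grasp_force: 20.5
```

Call:
arm_command(plan=[{"rx": 0,"ry": 0,"rz": 0,"x": 3.5,"y": 1.5,"z": 0.1,"jaw": 0.2},{"rx": 0,"ry": 0,"rz": 0,"x": 3,"y": 2,"z": 0.2,"jaw": 0.2}])

```text
time_s: 10.87
tcp_pos: [0.6413, 0.1245, 0.1931]
eef_rot: [0.0, 0.995, -0.103, -0.002]
ft_force: [-6.3, 0.3, 2.1]
grip_width: 0.0187
grasp_force: 20.5
```

Call:
arm_command(plan=[{"rx": 0,"ry": 0,"rz": 0,"x": 3,"y": 2,"z": 0.1,"jaw": 0.2},{"rx": 0,"ry": 0,"rz": 0,"x": 2.5,"y": 2.5,"z": 0.2,"jaw": 0.2}])

```text
time_s: 11.03
tcp_pos: [0.6468, 0.1288, 0.1934]
eef_rot: [0.001, 0.995, -0.103, -0.002]
ft_force: [-6.3, -0.5, 3.1]
grip_width: 0.019
grasp_force: 20.5
```

Call:
arm_command(plan=[{"rx": 0,"ry": 0,"rz": 0,"x": 2.5,"y": 2.5,"z": 0.1,"jaw": 0.2},{"rx": 0,"ry": 0,"rz": 0,"x": 2.5,"y": 3,"z": 0.2,"jaw": 0.2}])

```text
time_s: 11.2
tcp_pos: [0.6517, 0.1339, 0.1936]
eef_rot: [0.001, 0.995, -0.104, -0.002]
ft_force: [-7.2, -1.5, 2.6]
grip_width: 0.0186
grasp_force: 20.5
```

Call:
arm_command(plan=[{"rx": 0,"ry": 0,"rz": 0,"x": 2,"y": 3,"z": 0.1,"jaw": 0.2},{"rx": 0,"ry": 0,"rz": 0,"x": 1.5,"y": 3,"z": 0.2,"jaw": 0.2}])

```text
time_s: 11.37
tcp_pos: [0.6553, 0.1397, 0.1939]
eef_rot: [0.001, 0.995, -0.104, -0.002]
ft_force: [-6.8, -2.7, 2.5]
grip_width: 0.0186
grasp_force: 20.5
```

Call:
arm_command(plan=[{"rx": 0,"ry": 0,"rz": 0,"x": 1.5,"y": 3,"z": 0.1,"jaw": 0.2},{"rx": 0,"ry": 0,"rz": 0,"x": 1,"y": 3,"z": 0.1,"jaw": 0.2}])

```text
time_s: 11.53
tcp_pos: [0.6579, 0.1453, 0.1941]
eef_rot: [0.001, 0.995, -0.104, -0.002]
ft_force: [-6.3, -4.7, 2.6]
grip_width: 0.019
grasp_force: 20.6
```

Call:
arm_command(plan=[{"rx": 0,"ry": 0,"rz": 0,"x": 1,"y": 3,"z": 0.1,"jaw": 0.2},{"rx": 0,"ry": 0,"rz": 0,"x": 0.5,"y": 2.5,"z": 0.1,"jaw": 0.2}])

```text
time_s: 11.7
tcp_pos: [0.6595, 0.1506, 0.1943]
eef_rot: [0.001, 0.995, -0.104, -0.001]
ft_force: [-6.4, -3.6, 4.7]
grip_width: 0.0189
grasp_force: 20.6
```

Call:
arm_command(plan=[{"rx": 0,"ry": 0,"rz": 0,"x": 0.5,"y": 2.5,"z": 0.1,"jaw": 0.2},{"rx": 0,"ry": 0,"rz": 0,"x": 0,"y": 2,"z": 0.1,"jaw": 0.2}])

```text
time_s: 11.87
tcp_pos: [0.66, 0.1526, 0.1943]
eef_rot: [0.003, 0.994, -0.105, -0.002]
ft_force: [-8.3, -13.7, 4.9]
grip_width: 0.0189
grasp_force: 21.1
```

The y force has jumped to −13.7 N and motion has stopped, so this is the stop. Easing off, then releasing.

Call:
arm_command(plan=[{"rx": 0,"ry": 0,"rz": 0,"x": -0.5,"y": -1.5,"z": 0,"jaw": 0.2},{"rx": 0,"ry": 0,"rz": 0,"x": -0.5,"y": -1,"z": 0,"jaw": 0.2},{"rx": 0,"ry": 0,"rz": 0,"x": 0,"y": 0,"z": 0,"jaw": 0.2}])

```text
time_s: 12.12
tcp_pos: [0.6594, 0.1517, 0.1944]
eef_rot: [0.002, 0.995, -0.104, -0.001]
ft_force: [-4.0, -4.7, 2.2]
grip_width: 0.0187
grasp_force: 20.5
```

Call:
arm_command(plan=[{"rx": 0,"ry": 0,"rz": 0,"x": 0,"y": 0,"z": 0,"jaw": 0.3},{"rx": 0,"ry": 0,"rz": 0,"x": 0,"y": 0,"z": 0,"jaw": 0.45},{"rx": 0,"ry": 0,"rz": 0,"x": 0,"y": 0,"z": 0,"jaw": 0.5},{"rx": 0,"ry": 0,"rz": 0,"x": 0,"y": 0,"z": 5,"jaw": 0.5},{"rx": 0,"ry": 0,"rz": 0,"x": 0,"y": 0,"z": 15,"jaw": 0.5},{"rx": 0,"ry": 0,"rz": 0,"x": 0,"y": 0,"z": 30,"jaw": 0.5},{"rx": 0,"ry": 0,"rz": 0,"x": 0,"y": 0,"z": 20,"jaw": 0.5}])

```text
time_s: 12.7
tcp_pos: [0.6601, 0.1544, 0.2671]
eef_rot: [-0.0, 0.995, -0.103, 0.0]
ft_force: [0.7, 0.5, 1.4]
grip_width: 0.0423
grasp_force: 0.0
```

Call:
arm_command(plan=[{"rx": 0,"ry": 0,"rz": 0,"x": -30,"y": 5,"z": 10,"jaw": 1},{"rx": 0,"ry": 0,"rz": 0,"x": -35,"y": 7,"z": 0,"jaw": 1},{"rx": 0,"ry": 0,"rz": 0,"x": -35,"y": 7,"z": 0,"jaw": 1},{"rx": 0,"ry": 0,"rz": 0,"x": -30,"y": 6,"z": 0,"jaw": 1},{"rx": 0,"ry": 0,"rz": 0,"x": -12,"y": 2,"z": 0,"jaw": 1},{"rx": 0,"ry": 0,"rz": 0,"x": 0,"y": 0,"z": -30,"jaw": 1},{"rx": 0,"ry": 0,"rz": 0,"x": 0,"y": 0,"z": -40,"jaw": 1},{"rx": 0,"ry": 0,"rz": 0,"x": 0,"y": 0,"z": -40,"jaw": 1},{"rx": 0,"ry": 0,"rz": 0,"x": 0,"y": 0,"z": -40,"jaw": 1},{"rx": 0,"ry": 0,"rz": 0,"x": 0,"y": 0,"z": -30,"jaw": 1}])

```text
time_s: 13.53
tcp_pos: [0.5173, 0.1805, 0.0924]
eef_rot: [0.0, 0.995, -0.104, -0.001]
ft_force: [-0.3, -0.0, 0.5]
grip_width: 0.0854
grasp_force: 0.0
```

Run:
```python
from h import *
s=camera("scene");t=camera("top");o=observe();print(o["tcp_pos"],o["ft_force"])
a=t["pixels"][100:230,200:340][...,::-1];b=s["pixels"][180:310,330:470][...,::-1]
cv2.imwrite("pics/c4.png",np.hstack([cv2.resize(x,None,fx=2.8,fy=2.8,interpolation=2) for x in(a,b)]))
```

```text
[0.51521347 0.1796817  0.09056359] [-1.30668221 -0.34961956  0.09259071]
```

View pics/c4.png

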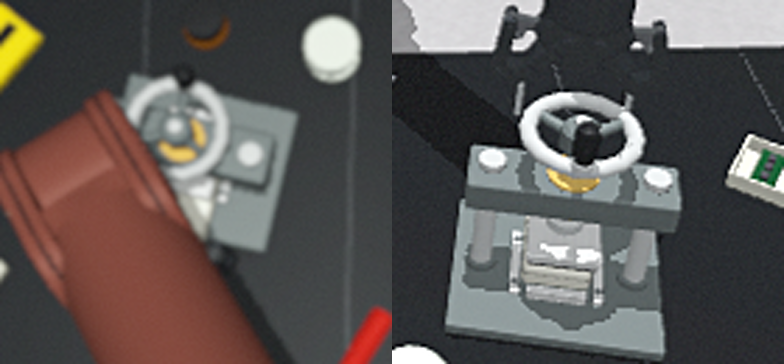

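The wheel is up, with the handle on the far side (crop px (184,75) top, (588,140) scene), and the press has not moved. The open fingers straddle the bank's near end, so I'll descend and grip.

Call:
arm_command(plan=[{"rx": 0,"ry": 0,"rz": 0,"x": 2,"y": 1,"z": -25,"jaw": 1},{"rx": 0,"ry": 0,"rz": 0,"x": 0,"y": 0,"z": -25,"jaw": 1},{"rx": 0,"ry": 0,"rz": 0,"x": 0,"y": 0,"z": -16,"jaw": 1},{"rx": 0,"ry": 0,"rz": 0,"x": 0,"y": 0,"z": -10,"jaw": 1},{"rx": 0,"ry": 0,"rz": 0,"x": 0,"y": 0,"z": 0,"jaw": 0.85},{"rx": 0,"ry": 0,"rz": 0,"x": 0,"y": 0,"z": 0,"jaw": 0.76}], squeeze=20)

```text
time_s: 14.13
tcp_pos: [0.521, 0.1824, 0.0204]
eef_rot: [-0.0, 0.995, -0.104, 0.001]
ft_force: [0.2, 0.2, -0.0]
grip_width: 0.0652
grasp_force: 0.0
```

Call:
arm_command(plan=[{"rx": 0,"ry": 0,"rz": 0,"x": 0,"y": 0,"z": 0,"jaw": 0.74},{"rx": 0,"ry": 0,"rz": 0,"x": 0,"y": 0,"z": 0,"jaw": 0.72},{"rx": 0,"ry": 0,"rz": 0,"x": 0,"y": 0,"z": 0,"jaw": 0.7},{"rx": 0,"ry": 0,"rz": 0,"x": 0,"y": 0,"z": 0,"jaw": 0.68},{"rx": 0,"ry": 0,"rz": 0,"x": 0,"y": 0,"z": 0,"jaw": 0.66},{"rx": 0,"ry": 0,"rz": 0,"x": 0,"y": 0,"z": 0,"jaw": 0.64}])

```text
time_s: 14.63
tcp_pos: [0.5205, 0.182, 0.0199]
eef_rot: [0.0, 0.995, -0.104, 0.001]
ft_force: [-1.7, -1.9, 8.0]
grip_width: 0.0581
grasp_force: 20.4
```

Run:
```python
from h import *
s=camera("scene")
for p,m in(((.6256,.1164,.222),(381.8,214.5)),((.5152,.1797,.0906),(395,218.8))):
    for dz in(0,.006,.013):print(m,dz,proj(s,np.array(p)+[0,0,dz]))
o=observe();print(o["tcp_pos"],o["ft_force"],o["moment"])
```

```text
(381.8, 214.5) 0 (np.float64(379.94353697108005), np.float64(212.4115732994514))
(381.8, 214.5) 0.006 (np.float64(380.2701257883892), np.float64(210.17355004432264))
(381.8, 214.5) 0.013 (np.float64(380.6550645015426), np.float64(207.53567101669736))
(395, 218.8) 0 (np.float64(391.0845140992959), np.float64(224.63576906528007))
(395, 218.8) 0.006 (np.float64(391.3953057100668), np.float64(222.84867847145205))
(395, 218.8) 0.013 (np.float64(391.76094924237333), np.float64(220.74618247531424))
[0.52048669 0.18191419 0.01984628] [-2.36598385 -1.49376464  6.98938999] [-0.49742912  0.30699502 -0.17368366]
```

Call:
arm_command(plan=[{"rx": 0,"ry": 0,"rz": 0,"x": 0,"y": 0,"z": 0,"jaw": 0.75},{"rx": 0,"ry": 0,"rz": 0,"x": 0,"y": 0,"z": 0,"jaw": 0.78},{"rx": 0,"ry": 0,"rz": 0,"x": 0,"y": 0,"z": -4,"jaw": 0.78},{"rx": 0,"ry": 0,"rz": 0,"x": 0,"y": 0,"z": -4,"jaw": 0.78},{"rx": 0,"ry": 0,"rz": 0,"x": 0,"y": 0,"z": 0,"jaw": 0.72},{"rx": 0,"ry": 0,"rz": 0,"x": 0,"y": 0,"z": 0,"jaw": 0.7},{"rx": 0,"ry": 0,"rz": 0,"x": 0,"y": 0,"z": 0,"jaw": 0.68},{"rx": 0,"ry": 0,"rz": 0,"x": 0,"y": 0,"z": 0,"jaw": 0.66},{"rx": 0,"ry": 0,"rz": 0,"x": 0,"y": 0,"z": 0,"jaw": 0.64},{"rx": 0,"ry": 0,"rz": 0,"x": 0,"y": 0,"z": 0,"jaw": 0.62}], squeeze=25)

```text
time_s: 15.52
tcp_pos: [0.5197, 0.1819, 0.0108]
eef_rot: [0.0, 0.995, -0.104, -0.0]
ft_force: [-0.8, -0.6, -1.2]
grip_width: 0.0579
grasp_force: 26.9
```

Call:
arm_command(plan=[{"rx": 0,"ry": 0,"rz": 0,"x": 0,"y": 0,"z": 0.5,"jaw": 0.6},{"rx": 0,"ry": 0,"rz": 0,"x": 0,"y": 0,"z": 0.5,"jaw": 0.5},{"rx": 0,"ry": 0,"rz": 0,"x": 0,"y": 0,"z": 0.5,"jaw": 0.5},{"rx": 0,"ry": 0,"rz": 0,"x": 0,"y": 0,"z": 0.5,"jaw": 0.5}], squeeze=60)

```text
time_s: 15.85
tcp_pos: [0.5199, 0.182, 0.0129]
eef_rot: [-0.0, 0.995, -0.104, -0.0]
ft_force: [0.1, 0.4, -3.1]
grip_width: 0.0571
grasp_force: 64.1
```

Call:
arm_command(plan=[{"rx": 0,"ry": 0,"rz": 0,"x": -5,"y": 1,"z": 0,"jaw": 0.5},{"rx": 0,"ry": 0,"rz": 0,"x": -8,"y": 1.7,"z": 0,"jaw": 0.5},{"rx": 0,"ry": 0,"rz": 0,"x": -10,"y": 2.2,"z": 0,"jaw": 0.5},{"rx": 0,"ry": 0,"rz": 0,"x": -10,"y": 2.2,"z": 0,"jaw": 0.5}])

```text
time_s: 16.18
tcp_pos: [0.4855, 0.1894, 0.0127]
eef_rot: [0.0, 0.995, -0.103, -0.0]
ft_force: [-0.0, 0.7, -2.6]
grip_width: 0.0568
grasp_force: 64.1
```

Call:
arm_command(plan=[{"rx": 0,"ry": 0,"rz": 0,"x": -10,"y": 2.2,"z": 0,"jaw": 0.5},{"rx": 0,"ry": 0,"rz": 0,"x": -10,"y": 2.2,"z": 0,"jaw": 0.5},{"rx": 0,"ry": 0,"rz": 0,"x": -10,"y": 2.2,"z": 0,"jaw": 0.5},{"rx": 0,"ry": 0,"rz": 0,"x": -10,"y": 2.2,"z": 0,"jaw": 0.5},{"rx": 0,"ry": 0,"rz": 0,"x": -10,"y": 2.2,"z": 0,"jaw": 0.5},{"rx": 0,"ry": 0,"rz": 0,"x": -5,"y": 1,"z": 0,"jaw": 0.5}])

```text
time_s: 16.68
tcp_pos: [0.4303, 0.2015, 0.0129]
eef_rot: [0.0, 0.995, -0.103, -0.0]
ft_force: [-0.1, -0.4, -4.2]
grip_width: 0.0569
grasp_force: 64.1
```

Call:
arm_command(plan=[{"rx": 0,"ry": 0,"rz": 0,"x": -3,"y": 0,"z": 6,"jaw": 0.5},{"rx": 0,"ry": 0,"rz": 0,"x": -3,"y": 0,"z": 12,"jaw": 0.5},{"rx": 0,"ry": 0,"rz": 0,"x": 0,"y": 0,"z": 15,"jaw": 0.5},{"rx": 0,"ry": 0,"rz": 0,"x": 0,"y": 0,"z": 15,"jaw": 0.5},{"rx": 0,"ry": 0,"rz": 0,"x": 0,"y": 0,"z": 10,"jaw": 0.5},{"rx": 0,"ry": 0,"rz": 0,"x": 0,"y": -10,"z": 4,"jaw": 0.5},{"rx": 0,"ry": 0,"rz": 0,"x": 0,"y": -18,"z": 0,"jaw": 0.5},{"rx": 0,"ry": 0,"rz": 0,"x": 0,"y": -24,"z": 0,"jaw": 0.5},{"rx": 0,"ry": 0,"rz": 0,"x": 0,"y": -28,"z": 0,"jaw": 0.5},{"rx": 0,"ry": 0,"rz": 0,"x": 2,"y": -28,"z": 0,"jaw": 0.5}])

```text
time_s: 17.52
tcp_pos: [0.4278, 0.0922, 0.0753]
eef_rot: [-0.0, 0.995, -0.103, 0.0]
ft_force: [0.9, -0.2, -2.7]
grip_width: 0.0569
grasp_force: 64.4
```

Call:
arm_command(plan=[{"rx": 0,"ry": 0,"rz": 1,"x": 5,"y": -28,"z": 0,"jaw": 0.5},{"rx": 0,"ry": 0,"rz": 2,"x": 12,"y": -28,"z": 0,"jaw": 0.5},{"rx": 0,"ry": 0,"rz": 2,"x": 14,"y": -28,"z": 0,"jaw": 0.5},{"rx": 0,"ry": 0,"rz": 2,"x": 14,"y": -28,"z": 0,"jaw": 0.5},{"rx": 0,"ry": 0,"rz": 2,"x": 14,"y": -28,"z": 0,"jaw": 0.5},{"rx": 0,"ry": 0,"rz": 2,"x": 14,"y": -28,"z": 0,"jaw": 0.5},{"rx": 0,"ry": 0,"rz": 0,"x": 14,"y": -28,"z": 0,"jaw": 0.5},{"rx": 0,"ry": 0,"rz": 0,"x": 12,"y": -28,"z": 0,"jaw": 0.5},{"rx": 0,"ry": 0,"rz": 0,"x": 6,"y": -24,"z": 0,"jaw": 0.5},{"rx": 0,"ry": 0,"rz": 0,"x": 0,"y": -16,"z": 0,"jaw": 0.5}])

```text
time_s: 18.35
tcp_pos: [0.5339, -0.1742, 0.075]
eef_rot: [0.0, 1.0, -0.009, 0.0]
ft_force: [-1.1, 0.4, -3.1]
grip_width: 0.057
grasp_force: 64.4
```

Run:
```python
from h import *
s=camera("scene");t=camera("top");o=observe();print(o["tcp_pos"],o["eef_rot"],o["ft_force"],o["moment"])
a=t["pixels"][90:240,310:450][...,::-1];b=s["pixels"][150:330,180:330][...,::-1]
cv2.imwrite("pics/c5.png",np.hstack([cv2.resize(x,(390,420),interpolation=2) for x in(a,b)]))
```

```text
[ 0.53259963 -0.17505144  0.07476388] [ 5.31833369e-04  9.99946226e-01 -1.03546248e-02 -2.08159766e-04] [ 0.73424673  0.42055798 -3.15960257] [ 0.02207375  0.18064049 -0.00709617]
```

View pics/c5.png

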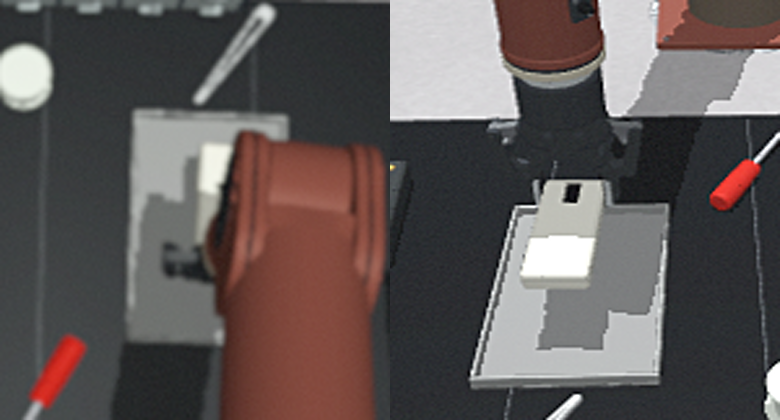

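The bank hangs level over the tray (scene crop px (560,240)), clear of the walls. Lowering it.

Call:
arm_command(plan=[{"rx": 0,"ry": 0,"rz": 0,"x": 0,"y": 0,"z": -10,"jaw": 0.5},{"rx": 0,"ry": 0,"rz": 0,"x": 0,"y": 0,"z": -12,"jaw": 0.5},{"rx": 0,"ry": 0,"rz": 0,"x": 0,"y": 0,"z": -12,"jaw": 0.5},{"rx": 0,"ry": 0,"rz": 0,"x": 0,"y": 0,"z": -12,"jaw": 0.5},{"rx": 0,"ry": 0,"rz": 0,"x": 0,"y": 0,"z": -10,"jaw": 0.5},{"rx": 0,"ry": 0,"rz": 0,"x": 0,"y": 0,"z": -7,"jaw": 0.5},{"rx": 0,"ry": 0,"rz": 0,"x": 0,"y": 0,"z": -4,"jaw": 0.5},{"rx": 0,"ry": 0,"rz": 0,"x": 0,"y": 0,"z": -3,"jaw": 0.5},{"rx": 0,"ry": 0,"rz": 0,"x": 0,"y": 0,"z": -2,"jaw": 0.5},{"rx": 0,"ry": 0,"rz": 0,"x": 0,"y": 0,"z": 0,"jaw": 0.5}])

```text
time_s: 19.28
tcp_pos: [0.5331, -0.1709, 0.0028]
eef_rot: [-0.0, 1.0, -0.008, 0.0]
ft_force: [-0.2, 0.0, -3.4]
grip_width: 0.0575
grasp_force: 64.4
```

Call:
arm_command(plan=[{"rx": 0,"ry": 0,"rz": 0,"x": 0,"y": 0,"z": -1,"jaw": 0.5},{"rx": 0,"ry": 0,"rz": 0,"x": 0,"y": 0,"z": -1,"jaw": 0.5},{"rx": 0,"ry": 0,"rz": 0,"x": 0,"y": 0,"z": 0,"jaw": 0.5}])

```text
time_s: 19.53
tcp_pos: [0.5331, -0.171, 0.0011]
eef_rot: [0.0, 1.0, -0.008, 0.0]
ft_force: [-0.2, -0.0, -2.5]
grip_width: 0.0572
grasp_force: 64.4
```

Call:
arm_command(plan=[{"rx": 0,"ry": 0,"rz": 0,"x": 0,"y": 0,"z": -1,"jaw": 0.5},{"rx": 0,"ry": 0,"rz": 0,"x": 0,"y": 0,"z": -1,"jaw": 0.5},{"rx": 0,"ry": 0,"rz": 0,"x": 0,"y": 0,"z": 0,"jaw": 0.5}])

```text
time_s: 19.78
tcp_pos: [0.5332, -0.171, -0.0002]
eef_rot: [0.0, 1.0, -0.008, 0.0]
ft_force: [-3.2, 0.6, 7.3]
grip_width: 0.0568
grasp_force: 70.4
```

Contact with the floor (fz went from −3 to +7 N). Releasing gently and retracting.

Call:
arm_command(plan=[{"rx": 0,"ry": 0,"rz": 0,"x": 0,"y": 0,"z": 0,"jaw": 0.5},{"rx": 0,"ry": 0,"rz": 0,"x": 0,"y": 0,"z": 0,"jaw": 0.68},{"rx": 0,"ry": 0,"rz": 0,"x": 0,"y": 0,"z": 0,"jaw": 0.72},{"rx": 0,"ry": 0,"rz": 0,"x": 0,"y": 0,"z": 0.5,"jaw": 0.78},{"rx": 0,"ry": 0,"rz": 0,"x": 0,"y": 0,"z": 1,"jaw": 0.85},{"rx": 0,"ry": 0,"rz": 0,"x": 0,"y": 0,"z": 1,"jaw": 0.9},{"rx": 0,"ry": 0,"rz": 0,"x": 0,"y": 0,"z": 0,"jaw": 0.9}], squeeze=20)

```text
time_s: 20.37
tcp_pos: [0.5332, -0.1709, 0.0017]
eef_rot: [0.0, 1.0, -0.008, 0.0]
ft_force: [0.3, -0.8, 0.5]
grip_width: 0.0767
grasp_force: 0.0
```

Call:
arm_command(plan=[{"rx": 0,"ry": 0,"rz": 0,"x": 0,"y": 0,"z": 5,"jaw": 0.9},{"rx": 0,"ry": 0,"rz": 0,"x": 0,"y": 0,"z": 15,"jaw": 0.9},{"rx": 0,"ry": 0,"rz": 0,"x": 0,"y": 0,"z": 30,"jaw": 0.9},{"rx": 0,"ry": 0,"rz": 0,"x": 0,"y": 0,"z": 35,"jaw": 0.9},{"rx": 0,"ry": 0,"rz": 0,"x": 0,"y": 0,"z": 35,"jaw": 0.9},{"rx": 0,"ry": 0,"rz": 0,"x": 0,"y": -30,"z": 30,"jaw": 0.9},{"rx": 0,"ry": 0,"rz": 0,"x": -10,"y": -35,"z": 10,"jaw": 0.9},{"rx": 0,"ry": 0,"rz": 0,"x": -10,"y": -35,"z": 0,"jaw": 0.9},{"rx": 0,"ry": 0,"rz": 0,"x": -10,"y": -35,"z": 0,"jaw": 0.9},{"rx": 0,"ry": 0,"rz": 0,"x": 0,"y": -20,"z": 0,"jaw": 0.9}])

```text
time_s: 21.2
tcp_pos: [0.5002, -0.3304, 0.1617]
eef_rot: [0.001, 1.0, -0.01, -0.0]
ft_force: [-0.1, 0.7, -0.8]
grip_width: 0.0767
grasp_force: 0.0
```

Run:
```python
from h import *
s=camera("scene");o=observe();print(o["tcp_pos"],o["ft_force"])
save(s,"c6.png",(130,130,460,350),2)
```

```text
[ 0.50010952 -0.3334702   0.16123488] [-0.71824773 -3.12687915  0.10886274]
```

View pics/c6.png

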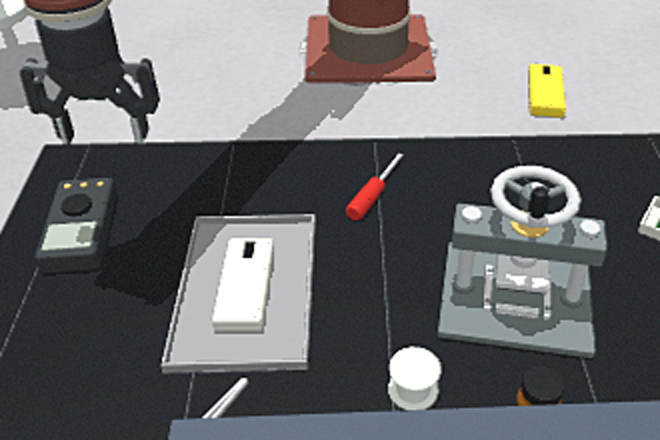

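The bank lies flat in the middle of the tray (crop px (243,283)). The press is in place with its wheel up, the bystanders have not moved, and the gripper is in free air. Settling, then handing in.

Call:
arm_command(plan=[{"rx": 0,"ry": 0,"rz": 0,"x": 0,"y": 0,"z": 0,"jaw": 0.9},{"rx": 0,"ry": 0,"rz": 0,"x": 0,"y": 0,"z": 0,"jaw": 0.9},{"rx": 0,"ry": 0,"rz": 0,"x": 0,"y": 0,"z": 0,"jaw": 0.9}])

```text
time_s: 21.5
tcp_pos: [0.5036, -0.3237, 0.161]
eef_rot: [-0.0, 1.0, -0.007, 0.0]
ft_force: [0.8, 0.3, 0.7]
grip_width: 0.0766
grasp_force: 0.0
```

```bash
python3 -c "
from h import *
print(close_job())"
```

```text
the job is handed in; nothing more can be done
None
```

I wound the press up to its stop, laid the power bank flat in the tray and let go, and handed the job in at about 21.5 s with the other things where they were; the hand-in returned no verdict.

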